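# Make up two blade-guide spares kits for the band saw

### The job

Make up the two spares kits for the band saw from the stock on the bench: the red tray gets the steel guide roller, the brown hardwood block and the brass bush; the yellow tray gets the black block and the red knob. Stand each part upright on the floor of a compartment, one part to a compartment (any compartment of the right tray), and let go of it. Leave the white block and the green tin where they stand.

Things in the scene. Friction and masses are not known exactly. Their poses are not given: they have to be found in the camera images.
- red_tray: Red plastic tray, 226 x 78 mm, with three square compartments in a row, 70 x 70 mm inside, centres at x = -74, 0 and +74 mm, y = 0. Walls 4 mm thick, 16 mm tall overall; floor 4 mm thick, so walls rise 12 mm above it. Origin: centre of its underside, on the bench; x along its length, z up. Fixed; left or right of the stock, turned a little.
- yellow_tray: Yellow plastic tray, 152 x 78 mm, with two square compartments in a row, 70 x 70 mm inside, centres at x = -37 and +37 mm, y = 0. Walls 4 mm thick, 16 mm tall overall; floor 4 mm thick, so walls rise 12 mm above it. Origin: centre of its underside, on the bench; x along its length, z up. Fixed; left or right of the stock, turned a little.
- guide_roller: Steel guide roller: bright steel cylinder, 46 mm diameter, 46 mm tall, with a dark ring and a small dark bore on its top; 0.4 kg. Origin: centre of its underside; z axis up. Starts upright on the bench in the stock group (3 by 3, mixed up, centres about 105 mm apart, gaps 25 mm or more).
- hardwood_block: Brown hardwood guide block, 50 x 36 x 46 mm tall, with a thin sawn line along the middle of its top, parallel to its 50 mm side. 50 mm along its x axis, 36 mm along y; turned at random. Origin: centre of its underside; z axis up. Starts upright on the bench in the stock group (3 by 3, mixed up, centres about 105 mm apart, gaps 25 mm or more).
- brass_bush: Brass bush: yellow metal tube standing on end, 44 mm outside diameter, 26 mm bore right through, 46 mm tall; 0.3 kg. Origin: centre of its underside; z axis up. Starts upright on the bench in the stock group (3 by 3, mixed up, centres about 105 mm apart, gaps 25 mm or more).
- black_block: Black plastic guide block, 50 x 36 x 46 mm tall, with a thin sawn line along the middle of its top, parallel to its 50 mm side. 50 mm along its x axis, 36 mm along y; turned at random. Origin: centre of its underside; z axis up. Starts upright on the bench in the stock group (3 by 3, mixed up, centres about 105 mm apart, gaps 25 mm or more).
- red_knob: Red clamping knob: red round head, 46 mm diameter, from 12 to 46 mm height, on a steel foot 40 mm in diameter and 12 mm high; a small steel dot on top. Origin: centre of its underside; z axis up. Starts upright on the bench in the stock group (3 by 3, mixed up, centres about 105 mm apart, gaps 25 mm or more).
- white_block: White plastic guide block, 50 x 36 x 46 mm tall, with a thin sawn line along the middle of its top, parallel to its 50 mm side. 50 mm along its x axis, 36 mm along y; turned at random. Not wanted in either kit: to be left alone. Origin: centre of its underside; z axis up. Starts upright on the bench in the stock group (3 by 3, mixed up, centres about 105 mm apart, gaps 25 mm or more).
- green_tin: Green round tin with a white paper band, 46 mm diameter, 46 mm tall. Not wanted in either kit: to be left alone. The stock group also holds a dark hex nut (40 mm across) and a carton (42 x 42 x 32 mm). Origin: centre of its underside; z axis up. Starts upright on the bench in the stock group (3 by 3, mixed up, centres about 105 mm apart, gaps 25 mm or more).
Things that resemble listed ones, but are neither listed nor needed, are in the scene too. Leave any blue look-alike of the guide_roller alone.

How it is judged:
By the outcome, as a careful person would: the job done as asked, in the order asked, and still so for the second after the job is handed in, with the robot touching nothing.
It also fails if it takes over 125 s, if anything falls off the work surface, if the arm or the gripper's body presses on something with over 40 N, if the wrist force passes 120 N, or if a joint passes its speed limit or range.

### The arm

A 7-joint arm with a two-finger parallel gripper is mounted at the origin on the work surface. World frame = base frame: x ahead of the robot, y to its left, z up, the work surface at z = 0. Lengths are in m, angles in rad, forces in N, time in s.
With the tool pointing down it reaches from about 0.4 to 0.85 m from the base axis. Payload 4.4 kg.
Tool frame: the origin (TCP) lies on the mounting face of the last link; the fingertips stand 199 mm ahead of it and the grasp point (between the pads) lies 180 mm ahead of it; z points along the fingers, y is the line along which they close (so a half turn about z gives the same grasp; the last joint's range is limited). The gripper opens to 94 mm and grips with 3 to 60 N. Pads are 16 mm wide; open, the fingers measure 119 mm over their backs; the gripper's body (75 mm by 177 mm) begins 78 mm behind the grasp point.
Start: joints at [-1.249, 0.628, 0.038, 1.517, -0.027, 0.996, -0.02], TCP at [0.246, 0.602, 0.405] pointing down, gripper open.
Joint ranges: [-3.06, 3.06], [-0.37, 2.12], [-1.25, 1.32], [0.18, 2.47], [-1.1, 4.24], [0.23, 1.98], [-2.94, 2.94]. Speed limits (rad/s): [2.57, 2.57, 3.14, 3.14, 3.14, 3.14, 3.14].

### API

Orientations are given as a 3x3 rotation matrix whose columns are the frame's x, y, z axes.
In Python, from cell import * gives the robot as it stands.
- The arm moves only by the tool apply_moves, never from a script. Its argument "increments" is a list that holds one entry, the list of rows, each a list of 7 numbers: the finger opening in mm, from 0 to 94, then the shift along the tool's x, y, z in mm, then the turn, a rotation vector about the tool's x, y, z in rad. In form: [[[grip, dx, dy, dz, wx, wy, wz], ...]]. A call has 1 to 12 rows; each row shifts and turns the commanded pose from where the row before left it, along the tool's axes as they then stand; what a row does not reach is not made up. A row lasts 1/8 s, in which the tool goes at most 62.5 mm and 10.7 degrees, less where a joint would pass 70% of its speed; a pose out of reach is approached as far as the arm can. A call with a gripper value outside its range is refused whole. The fingers move at their own pace and stop on an object; "newtons" is the grip in N (left out, the last holds). Time passes only in rows, so rows that do not move let the fingers close. It gives the time, the measured TCP pose, the force, the opening and the grip force at its end, in the units of the state.
- get_state(): the state, without advancing time (a new reading comes with each control period).
- read_camera(name): name is "scene" or "top"; returns a dict with "image" (400x640x3 uint8, red, green, blue), "mtx" (3x3 intrinsics, pixels), "extrinsics" (4x4, takes a point from camera to world coordinates). Camera axes: x right, y down, z forward; pixel columns grow to the right and rows downward; lengths in m; the calibration is good to about 2 mm. A picture is of the moment at which its call begins. There is no depth.
- close_job(): hands the job in; it is judged then, once.
The state is a dict: "time": time; "joints": joint angles; "qd": joint speeds; "joint_efforts": joint torques, N m; "tcp_pos": TCP position; "orientation": TCP orientation; "contact_force": force on the tool from outside, world axes, zero at the start; "torque": the same for the moment, N m; "gripper_width": finger opening in m; "grip_force": force on a finger pad.
Only numpy, scipy, OpenCV 4.12 (cv2) and the standard library are available. Lean on these libraries where they do the work, as an engineer would, in place of code of your own. Each camera call takes 0.05 s, during which the arm holds its last target. There are 200 camera calls.

## Working session

There is one attempt and no reset: what is moved stays moved. The work goes in short steps, Python scripts to look and compute and a tool call to move; the robot and the scene stay as the last step left them, time stands still between calls to the robot, and variables do not carry over. Pictures are saved under pics/ and viewed, at most 14 in all, crops included, and the job is handed in when it is done.

Besides the shell and the picture viewer there is one more tool, called after "Call:" as name(argument=value, ...) on one line, values as JSON. apply_moves: Moves the arm, as the interface text tells. Its arguments: {"type":"object","properties":{"increments":{"type":"array","items":{"type":"array","items":{"type":"array","items":{"type":"number"}}}},"newtons":{"type":"number"}},"required":["increments"]}

```bash
mkdir -p pics; ls; python3 - <<'E'
from cell import *
import cv2,numpy as np
for n in("top","scene"):
    c=read_camera(n); cv2.imwrite(f"pics/{n}0.png",c["image"][:,:,::-1]); print(n,c["mtx"].tolist(),np.round(c["extrinsics"],4).tolist())
s=get_state();print(s["time"],s["tcp_pos"],np.round(s["orientation"],3).tolist(),s["gripper_width"])
E
```

```text
pics
top [[461.75999831975474, 0.0, 321.04590080477686], [0.0, 461.75999831975474, 206.4433803068397], [0.0, 0.0, 1.0]] [[-0.0206, -0.9814, 0.1906, 0.4337], [-0.9998, 0.0202, -0.0041, 0.0035], [0.0002, -0.1907, -0.9817, 0.9226], [0.0, 0.0, 0.0, 1.0]]
scene [[436.84163798697165, 0.0, 320.89323230103], [0.0, 436.84163798697165, 205.4108499803578], [0.0, 0.0, 1.0]] [[0.3233, 0.519, -0.7913, 1.2723], [0.9463, -0.1817, 0.2674, -0.2129], [-0.005, -0.8352, -0.5499, 0.522], [0.0, 0.0, 0.0, 1.0]]
0.1 [0.24566524 0.60151614 0.40386129] [[-0.926, 0.378, -0.001], [0.378, 0.926, -0.002], [-0.0, -0.002, -1.0]] 0.09433823711549216
```

View pics/top0.png

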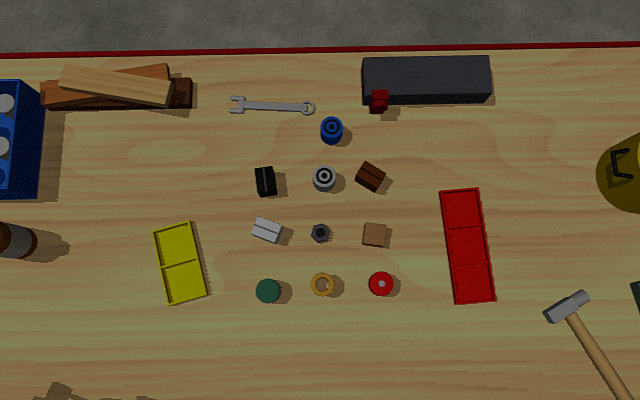

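View pics/scene0.png

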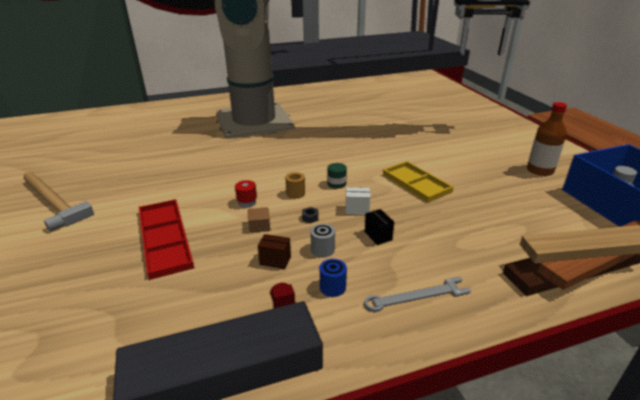

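Top view: black block (265,181), steel roller (323,178), hardwood block (370,177), white block (266,230), nut (320,232), carton (375,234), green tin (268,290), brass bush (321,284) and red knob (381,284). There is a blue look-alike at (331,130) and a dark red piece by the dark box at (378,100). The yellow tray is at about (180,263) and the red tray at about (467,246). I'll confirm these in crops.

```bash
python3 - <<'E'
import cv2
i=cv2.imread("pics/top0.png")
def crop(n,x,y,w,h,s):
    c=cv2.resize(i[y:y+h,x:x+w],None,fx=s,fy=s,interpolation=cv2.INTER_CUBIC)
    c=cv2.convertScaleAbs(c,alpha=1.5,beta=15)
    for k in range((x+19)//20*20,x+w,20): cv2.putText(c,str(k),((k-x)*s,10),0,.35,(0,0,0));cv2.line(c,((k-x)*s,12),((k-x)*s,18),(0,0,0))
    for k in range((y+19)//20*20,y+h,20): cv2.putText(c,str(k),(0,(k-y)*s),0,.35,(0,0,0));cv2.line(c,(20,(k-y)*s),(28,(k-y)*s),(0,0,0))
    cv2.imwrite(f"pics/{n}.png",c)
crop("stockA",240,105,160,95,5)
crop("stockB",240,210,160,95,5)
crop("trayY",145,210,80,100,5)
crop("trayR",425,180,80,130,4)
a=cv2.imread("pics/trayY.png");b=cv2.imread("pics/trayR.png")
h=max(a.shape[0],b.shape[0])
p=lambda m:cv2.copyMakeBorder(m,0,h-m.shape[0],0,0,cv2.BORDER_CONSTANT)
cv2.imwrite("pics/trays.png",cv2.hconcat([p(a),p(b)]))
E
```

```text
(no output)
```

View pics/stockA.png

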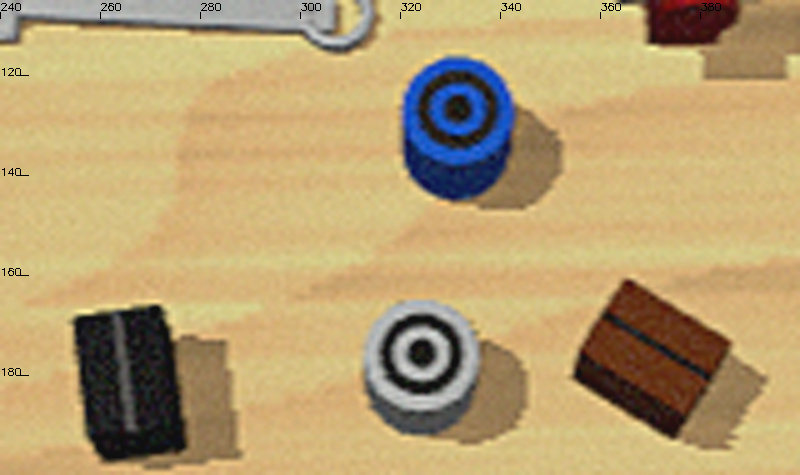

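View pics/stockB.png

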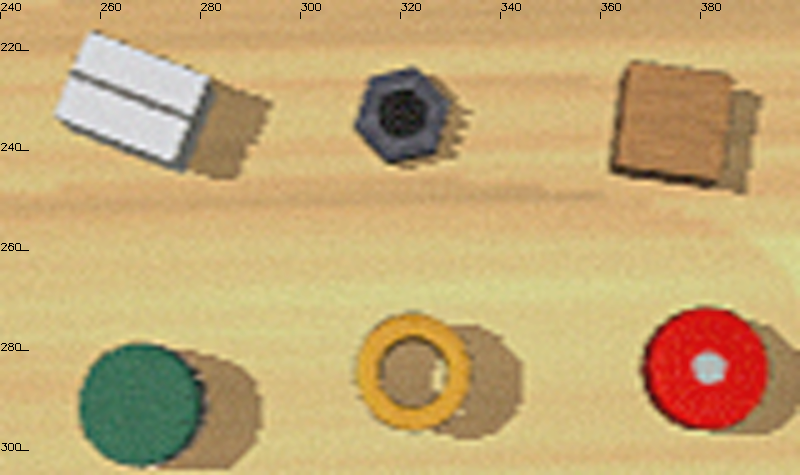

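View pics/trays.png

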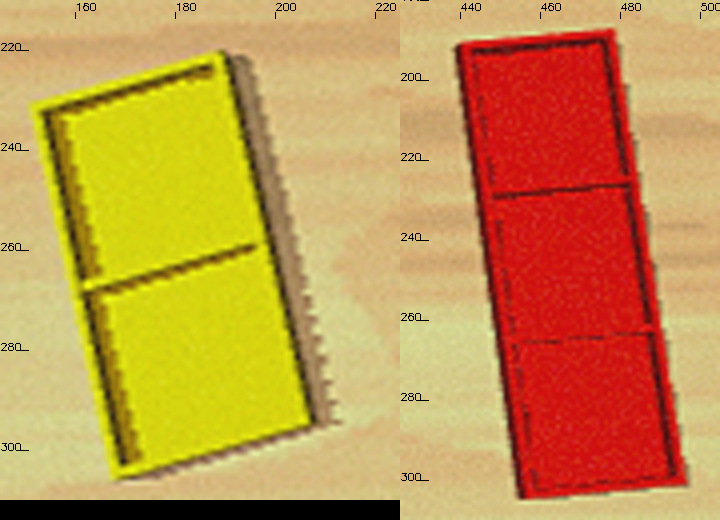

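Crop A: steel roller top at (324,176) with a steel body; the look-alike at (331,127) is blue and stays. The dark brown block with a sawn line is the hardwood (372,175), and black is at (265,179). Crop B: bush (322,284), red knob with steel dot (382,284), and the plain light carton (375,233), which is not the hardwood. The trays show clear rim corners.

```bash
cat > h.py <<'E'
from cell import *
import numpy as np, cv2
def ray(c,uv,z):
    K=c["mtx"];E=np.array(c["extrinsics"]);d=E[:3,:3]@np.linalg.solve(K,[uv[0],uv[1],1]);o=E[:3,3]
    return (o+d*(z-o[2])/d[2])[:2]
def go(x,y,z,ang,s=None):
    """tool-frame shift (mm) to TCP goal, then turn about tool z so tool y lies along world angle ang (mod pi)"""
    s=s or get_state();R=np.array(s["orientation"]);d=R.T@(np.array([x,y,z])-s["tcp_pos"])*1e3
    a=np.arctan2(R[1,1],R[0,1]); w=-(((ang-a)+np.pi/2)%np.pi-np.pi/2)
    print("t",round(s["time"],2),"shift",d.round(1),"wz",round(w,3),"(alt",round(w-np.sign(w)*np.pi,3),") q",np.round(s["joints"],2),"open",round(s["gripper_width"]*1e3,1),"grip",np.round(s["grip_force"],1),"F",np.round(s["contact_force"],1))
    a2=a; print("  tool y ang",round(a,3),"tilt",R[:,2].round(4)[:2])
E
python3 - <<'E'
from h import *
c=read_camera("top")
A=lambda u,v:((u+.5)/5-.5+240,(v+.5)/5-.5+105)
B=lambda u,v:((u+.5)/5-.5+240,(v+.5)/5-.5+210)
Y=lambda u,v:((u+.5)/5-.5+145,(v+.5)/5-.5+210)
Rr=lambda u,v:((u-400+.5)/4-.5+425,(v+.5)/4-.5+180)
z=.046
P={"roller":[A(421,353)],"hard":[A(608,317),A(712,381)],"brass":[B(413,371)],"black":[A(119,314),A(135,431)],"knob":[B(709,368)],"white":[B(69,71),B(195,117)],"carton":[B(678,120)],"nut":[B(402,115)],"tin":[B(141,405)]}
for k,v in P.items():
    w=np.array([ray(c,p,z) for p in v]);print(k,w.mean(0).round(4),(np.arctan2(*(w[1]-w[0])[::-1]).round(3),np.linalg.norm(w[1]-w[0]).round(4)) if len(v)>1 else "")
for n,pts in(("yel",[Y(35,105),Y(223,52),Y(315,424),Y(118,480)]),("red",[Rr(458,44),Rr(613,30),Rr(687,485),Rr(520,499)])):
    w=np.array([ray(c,p,.016) for p in pts]);m=w.mean(0);L=(w[3]+w[2]-w[0]-w[1])/2
    e=L/np.linalg.norm(L);d=.074 if n=="red" else .037
    print(n,m.round(4),"L,W",np.linalg.norm(L).round(4),np.linalg.norm(w[1]+w[2]-w[0]-w[3]).round(4)/2,"ang",np.arctan2(e[1],e[0]).round(3),"comps",[(m+k*d*e).round(4).tolist() for k in((-1,0,1) if n=="red" else(-1,1))])
E
```

```text
roller [ 0.6661 -0.0069] 
hard [ 0.6659 -0.1006] (np.float64(-2.163), np.float64(0.0479))
brass [0.4563 0.0007] 
black [0.6607 0.1083] (np.float64(-3.008), np.float64(0.0477))
knob [ 0.4551 -0.1102] 
white [0.5632 0.1062] (np.float64(-1.942), np.float64(0.0518))
carton [ 0.5489 -0.1026] 
nut [0.553  0.0028] 
tin [0.4459 0.1025] 
yel [0.5047 0.2793] L,W 0.1514 0.07695 ang -2.876 comps [[0.5404, 0.289], [0.469, 0.2696]]
red [ 0.5277 -0.2857] L,W 0.2253 0.0799 ang -3.074 comps [[0.6015, -0.2807], [0.5277, -0.2857], [0.4539, -0.2907]]
```

```bash
python3 -c "
from h import *
go(.6661,-.0069,.30,0.0)"
```

```text
t 0.15 shift [-619.3 -404.1  104.6] wz 1.183 (alt -1.959 ) q [-1.25  0.63  0.04  1.52 -0.03  1.   -0.02] open 94.2 grip 0.0 F [ 0.7  0.3 -0.6]
  tool y ang 1.183 tilt [-0.0005 -0.0013]
```

Call:
apply_moves(increments=[[[70,-40,-26,6,0,0,0],[70,-40,-26,6,0,0,0],[70,-40,-26,6,0,0,0],[70,-40,-26,6,0,0,0],[70,-40,-26,6,0,0,0],[70,-40,-26,6,0,0,0],[70,-40,-26,6,0,0,0],[70,-40,-26,6,0,0,0],[70,-40,-26,6,0,0,0],[70,-40,-26,6,0,0,0],[70,-40,-26,6,0,0,0],[70,-40,-26,6,0,0,0]]], newtons=25)

```text
time: 1.65
tcp_pos: [0.5729, 0.1301, 0.3323]
orientation: [[-0.926, 0.378, -0.0], [0.378, 0.926, 0.0], [0.0, 0.0, -1.0]]
contact_force: [-0.0, 0.5, -0.6]
gripper_width: 0.0701
grip_force: 0.0
```

Call:
apply_moves(increments=[[[70,0,0,0,0,0,0.17],[70,0,0,0,0,0,0.17],[70,0,0,0,0,0,0.17],[70,0,0,0,0,0,0.17],[70,0,0,0,0,0,0.17],[70,0,0,0,0,0,0.17],[70,0,0,0,0,0,0.16],[70,0,0,0,0,0,0]]])

```text
time: 2.65
tcp_pos: [0.572, 0.1317, 0.3324]
orientation: [[-0.005, 1.0, -0.0], [1.0, 0.005, -0.001], [-0.001, -0.0, -1.0]]
contact_force: [0.0, 0.2, -0.5]
gripper_width: 0.0703
grip_force: 0.0
```

```bash
python3 -c "
from h import *
go(.6661,-.0069,.215,0.0)"
```

```text
t 2.65 shift [-139.    93.5  117.4] wz 0.005 (alt -3.137 ) q [-0.49  0.65  0.35  1.78 -0.3   0.77  0.02] open 70.3 grip 0.0 F [ 0.   0.2 -0.5]
  tool y ang 0.005 tilt [-0.0005 -0.0006]
```

Call:
apply_moves(increments=[[[70,-35,23,8,0,0,0],[70,-35,23,8,0,0,0],[70,-35,23,8,0,0,0],[70,-34,24.5,8,0,0,0],[70,0,0,0,0,0,0],[70,0,0,0,0,0,0]]])

```text
time: 3.4
tcp_pos: [0.6657, -0.0066, 0.3003]
orientation: [[-0.005, 1.0, -0.001], [1.0, 0.005, 0.001], [0.001, -0.001, -1.0]]
contact_force: [0.7, 0.3, -0.3]
gripper_width: 0.0701
grip_force: 0.0
```

```bash
python3 -c "
from h import *
c=read_camera('top');cv2.imwrite('pics/t1.png',cv2.resize(c['image'][100:300,240:440,::-1],None,fx=3,fy=3))
go(.6661,-.0069,.215,0.0)"
```

```text
t 3.45 shift [-1.2  0.6 85.5] wz 0.006 (alt -3.136 ) q [-0.21  0.79  0.32  1.57 -0.3   0.83  0.23] open 70.0 grip 0.0 F [-0.1  0.1 -0.7]
  tool y ang 0.006 tilt [-0.0009  0.0016]
```

View pics/t1.png

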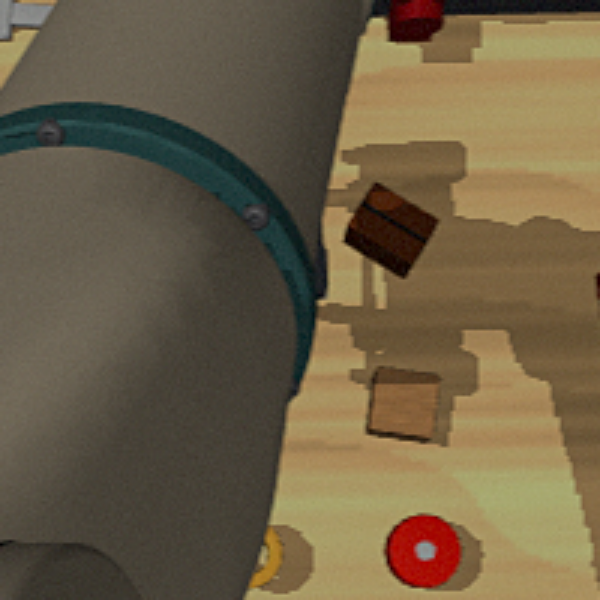

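The arm covers the roller in the top view; the other parts are undisturbed. I'll descend, grip and lift.

Call:
apply_moves(increments=[[[70,0,0,25,0,0,0],[70,0,0,25,0,0,0],[70,0,0,25,0,0,0],[70,0,0,10,0,0,0],[70,0,0,0,0,0,0],[40,0,0,0,0,0,0],[40,0,0,0,0,0,0],[40,0,0,0,0,0,0],[40,0,0,0,0,0,0]]])

```text
time: 4.58
tcp_pos: [0.6658, -0.0074, 0.2163]
orientation: [[-0.003, 1.0, -0.001], [1.0, 0.003, 0.0], [0.0, -0.001, -1.0]]
contact_force: [-3.2, 0.9, 6.6]
gripper_width: 0.0457
grip_force: 25.0
```

Call:
apply_moves(increments=[[[40,0,0,-15,0,0,0],[40,0,0,-25,0,0,0],[40,0,0,-25,0,0,0],[40,0,0,-25,0,0,0],[40,0,0,0,0,0,0]]])

```text
time: 5.2
tcp_pos: [0.667, -0.0075, 0.3079]
orientation: [[-0.003, 1.0, 0.005], [1.0, 0.003, -0.0], [-0.0, 0.005, -1.0]]
contact_force: [0.2, 0.3, -3.5]
gripper_width: 0.045
grip_force: 25.0
```

```bash
python3 -c "
from h import *
go(.6015,-.2807,.31,1.638)"
```

```text
t 5.2 shift [-273.   -66.3   -2.3] wz 1.507 (alt -1.635 ) q [-0.21  0.78  0.32  1.56 -0.3   0.84  0.23] open 45.0 grip 25.0 F [ 0.2  0.3 -3.5]
  tool y ang 0.003 tilt [ 0.005  -0.0002]
```

Call:
apply_moves(increments=[[[40,-20,-5,0,0,0,0],[40,-40,-10,0,0,0,0],[40,-40,-10,0,0,0,0],[40,-40,-10,0,0,0,0],[40,-40,-9,0,0,0,0],[40,-40,-9,0,0,0,0],[40,-33,-8,0,0,0,0],[40,-20,-5,0,0,0,0],[40,0,0,0,0,0,0.15],[40,0,0,0,0,0,0.16],[40,0,0,0,0,0,0.16],[40,0,0,0,0,0,0.16]]])

```text
time: 6.7
tcp_pos: [0.6005, -0.2802, 0.3046]
orientation: [[0.591, 0.807, -0.002], [0.807, -0.591, 0.001], [0.0, -0.002, -1.0]]
contact_force: [0.1, 0.1, -3.9]
gripper_width: 0.0454
grip_force: 25.0
```

Call:
apply_moves(increments=[[[40,0,0,0,0,0,0.16],[40,0,0,0,0,0,0.16],[40,0,0,0,0,0,0.16],[40,0,0,0,0,0,0.16],[40,0,0,0,0,0,0.16],[40,0,0,0,0,0,0.077],[40,0,0,0,0,0,0],[40,0,0,0,0,0,0]]])

```text
time: 7.7
tcp_pos: [0.6007, -0.2803, 0.3051]
orientation: [[0.998, 0.068, -0.001], [0.068, -0.998, 0.001], [-0.001, -0.001, -1.0]]
contact_force: [0.9, 0.4, -2.5]
gripper_width: 0.0456
grip_force: 25.0
```

```bash
python3 -c "
from h import *
c=read_camera('scene');cv2.imwrite('pics/t2.png',cv2.resize(c['image'][100:300,100:360,::-1],None,fx=3,fy=3))
go(.6015,-.2807,.219,1.638)"
```

```text
t 7.75 shift [ 0.7  0.4 86.3] wz 0.001 (alt -3.141 ) q [ 0.02  0.86  0.69  1.58 -0.65  0.94 -0.57] open 45.2 grip 25.0 F [ 0.2 -0.4 -2.9]
  tool y ang -1.503 tilt [-0.0004  0.0006]
```

View pics/t2.png

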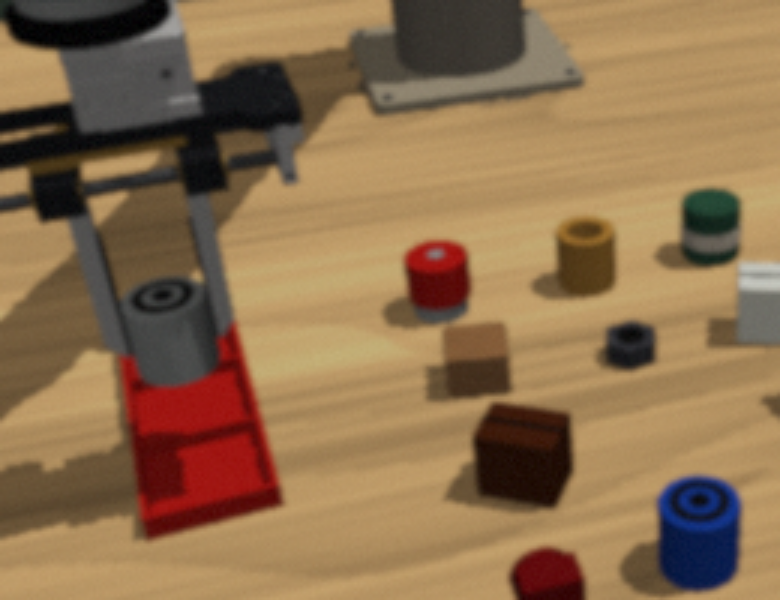

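The roller hangs upright in the fingers, above the red tray's far part. Next I lower it.

Call:
apply_moves(increments=[[[40,0,0,25,0,0,0],[40,0,0,25,0,0,0],[40,0,0,20,0,0,0],[40,0,0,10,0,0,0],[40,0,0,3,0,0,0],[40,0,0,1,0,0,0],[40,0,0,0,0,0,0]]])

```text
time: 8.62
tcp_pos: [0.6011, -0.2807, 0.2223]
orientation: [[0.998, 0.067, 0.001], [0.067, -0.998, -0.001], [0.001, 0.001, -1.0]]
contact_force: [0.0, 0.6, -3.3]
gripper_width: 0.0455
grip_force: 25.0
```

Call:
apply_moves(increments=[[[40,0,0,1,0,0,0],[40,0,0,0.7,0,0,0],[40,0,0,0,0,0,0]]])

```text
time: 9.0
tcp_pos: [0.601, -0.2806, 0.2203]
orientation: [[0.998, 0.067, 0.0], [0.067, -0.998, -0.0], [0.0, 0.0, -1.0]]
contact_force: [-0.8, 0.7, 0.5]
gripper_width: 0.0455
grip_force: 25.0
```

Call:
apply_moves(increments=[[[70,0,0,0,0,0,0],[70,0,0,0,0,0,0],[70,0,0,-15,0,0,0],[70,0,0,-35,0,0,0],[70,0,0,-35,0,0,0],[70,0,0,0,0,0,-0.15],[70,0,0,0,0,0,-0.16],[70,0,0,0,0,0,-0.16],[70,0,0,0,0,0,-0.16],[70,0,0,0,0,0,-0.16],[70,0,0,0,0,0,-0.12],[70,0,0,0,0,0,0]]])

```text
time: 10.5
tcp_pos: [0.6008, -0.281, 0.3061]
orientation: [[0.561, 0.828, 0.001], [0.828, -0.561, -0.001], [0.0, 0.001, -1.0]]
contact_force: [0.4, -0.8, -0.6]
gripper_width: 0.0701
grip_force: 0.0
```

```bash
python3 -c "
from h import *
go(.6659,-.1006,.295,-.592)"
```

```text
t 10.5 shift [185.8 -47.4  11.1] wz -0.004 (alt 3.138 ) q [ 0.14  0.8   0.45  1.58 -0.43  0.86  0.16] open 70.1 grip 0.0 F [ 0.4 -0.8 -0.6]
  tool y ang -0.596 tilt [ 0.0013 -0.0005]
```

Call:
apply_moves(increments=[[[70,30,-8,2,0,0,0],[70,40,-10,2,0,0,0],[70,40,-10,2,0,0,0],[70,40,-10,2,0,0,0],[70,35.8,-9.4,2,0,0,0],[70,0,0,0,0,0,0],[70,0,0,0,0,0,0]]])

```text
time: 11.38
tcp_pos: [0.6653, -0.1009, 0.2954]
orientation: [[0.561, 0.828, 0.0], [0.828, -0.561, -0.002], [-0.001, 0.001, -1.0]]
contact_force: [-0.4, -0.4, -0.1]
gripper_width: 0.07
grip_force: 0.0
```

```bash
python3 -c "
from h import *
c=read_camera('top');cv2.imwrite('pics/t3.png',cv2.resize(c['image'][120:320,300:520,::-1],None,fx=3,fy=3))
go(.6659,-.1006,.215,-.592)"
```

```text
t 11.43 shift [ 1.4 -0.1 80.5] wz -0.005 (alt 3.137 ) q [-0.15  0.83  0.48  1.55 -0.46  0.87 -0.11] open 69.8 grip 0.0 F [-0.1 -0.5  1.3]
  tool y ang -0.597 tilt [ 0.0001 -0.0017]
```

View pics/t3.png

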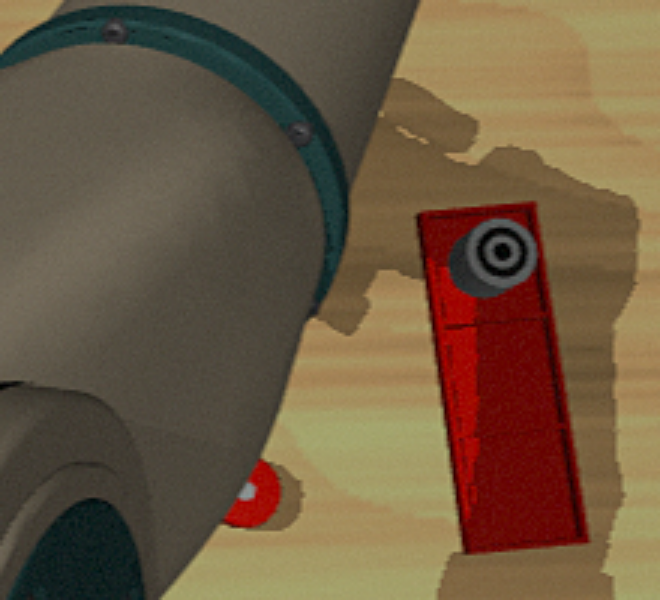

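The roller stands upright in the far red compartment, top at about (467,203). Next I grip the hardwood block.

Call:
apply_moves(increments=[[[70,0,0,25,0,0,0],[70,0,0,25,0,0,0],[70,0,0,20,0,0,0],[70,0,0,10,0,0,0],[70,0,0,0,0,0,0],[30,0,0,0,0,0,0],[30,0,0,0,0,0,0],[30,0,0,0,0,0,0],[30,0,0,0,0,0,0],[30,0,0,0,0,0,0]]])

```text
time: 12.68
tcp_pos: [0.6657, -0.0999, 0.2153]
orientation: [[0.56, 0.829, 0.0], [0.829, -0.56, 0.0], [0.0, 0.0, -1.0]]
contact_force: [-0.9, 0.2, 2.8]
gripper_width: 0.0358
grip_force: 25.0
```

Call:
apply_moves(increments=[[[30,0,0,-15,0,0,0],[30,0,0,-25,0,0,0],[30,0,0,-25,0,0,0],[30,0,0,-25,0,0,0],[30,0,0,0,0,0,0]]])

```text
time: 13.3
tcp_pos: [0.6663, -0.1004, 0.3076]
orientation: [[0.56, 0.829, 0.005], [0.829, -0.56, -0.001], [0.002, 0.004, -1.0]]
contact_force: [0.0, -0.7, -0.5]
gripper_width: 0.036
grip_force: 25.0
```

```bash
python3 -c "
from h import *
go(.5277,-.2857,.305,1.638)"
```

```text
t 13.3 shift [-231.1  -11.2    2.1] wz 0.91 (alt -2.232 ) q [-0.16  0.82  0.48  1.54 -0.45  0.89 -0.11] open 36.0 grip 25.0 F [ 0.  -0.7 -0.5]
  tool y ang -0.594 tilt [ 0.0046 -0.0009]
```

Call:
apply_moves(increments=[[[30,-20,-1,0,0,0,0],[30,-40,-2,0,0,0,0],[30,-40,-2,0,0,0,0],[30,-40,-2,0,0,0,0],[30,-40,-2,0,0,0,0],[30,-31,-1,0,0,0,0],[30,-20,-1,0,0,0,0],[30,0,0,0,0,0,0.15],[30,0,0,0,0,0,0.16],[30,0,0,0,0,0,0.16],[30,0,0,0,0,0,0.16],[30,0,0,0,0,0,0.16]]])

```text
time: 14.8
tcp_pos: [0.5267, -0.2851, 0.3042]
orientation: [[0.983, 0.181, -0.001], [0.181, -0.983, 0.001], [-0.001, -0.001, -1.0]]
contact_force: [-0.5, 0.2, -0.9]
gripper_width: 0.0355
grip_force: 25.0
```

Call:
apply_moves(increments=[[[30,0,0,0,0,0,0.12],[30,0,0,0,0,0,0],[30,0,0,0,0,0,0]]])

```text
time: 15.18
tcp_pos: [0.527, -0.2851, 0.3046]
orientation: [[0.998, 0.069, -0.001], [0.069, -0.998, 0.001], [-0.001, -0.001, -1.0]]
contact_force: [0.9, 0.0, -1.6]
gripper_width: 0.036
grip_force: 25.0
```

```bash
python3 -c "
from h import *
go(.5277,-.2857,.219,1.638)"
```

```text
t 15.18 shift [ 0.7  0.7 85.6] wz 0.002 (alt -3.14 ) q [ 0.04  0.79  0.7   1.77 -0.66  0.83 -0.45] open 36.0 grip 25.0 F [ 0.9  0.  -1.6]
  tool y ang -1.502 tilt [-0.0007  0.0005]
```

Call:
apply_moves(increments=[[[30,0,0,25,0,0,0],[30,0,0,25,0,0,0],[30,0,0,20,0,0,0],[30,0,0,10,0,0,0],[30,0,0,3.5,0,0,0],[30,0,0,1,0,0,0],[30,0,0,0.8,0,0,0],[30,0,0,0,0,0,0]]])

```text
time: 16.18
tcp_pos: [0.5273, -0.2853, 0.2201]
orientation: [[0.998, 0.067, 0.001], [0.067, -0.998, -0.0], [0.001, 0.0, -1.0]]
contact_force: [-0.1, 0.9, -0.5]
gripper_width: 0.0356
grip_force: 25.0
```

Call:
apply_moves(increments=[[[30,0,0,0.6,0,0,0],[30,0,0,0,0,0,0],[66,0,0,0,0,0,0],[66,0,0,0,0,0,0],[66,0,0,0,0,0,0],[66,0,0,-15,0,0,0],[66,0,0,-35,0,0,0],[66,0,0,-30,0,0,0],[66,0,0,0,0,0,0]]])

```text
time: 17.3
tcp_pos: [0.5278, -0.2861, 0.3021]
orientation: [[0.998, 0.067, 0.005], [0.067, -0.998, -0.003], [0.004, 0.003, -1.0]]
contact_force: [0.3, -0.0, 0.1]
gripper_width: 0.066
grip_force: 0.0
```

```bash
python3 -c "
from h import *
go(.4563,.0007,.295,1.638)"
```

```text
t 17.3 shift [ -52.2 -290.9    6. ] wz -0.0 (alt 3.141 ) q [ 0.04  0.79  0.69  1.77 -0.67  0.82 -0.44] open 66.0 grip 0.0 F [ 0.3 -0.   0.1]
  tool y ang -1.504 tilt [ 0.0046 -0.0027]
```

Call:
apply_moves(increments=[[[66,-4,-20,0,0,0,0],[66,-7,-40,1,0,0,0],[66,-7,-40,1,0,0,0],[66,-7,-40,1,0,0,0],[66,-7,-40,1,0,0,0],[66,-7,-40,1,0,0,0],[66,-7,-40,1,0,0,0],[66,-6.2,-31,0,0,0,0],[66,0,0,0,0,0,0],[66,0,0,0,0,0,0]]])

```text
time: 18.55
tcp_pos: [0.4559, 0.001, 0.293]
orientation: [[0.998, 0.066, 0.0], [0.066, -0.998, -0.001], [0.0, 0.001, -1.0]]
contact_force: [0.5, -1.0, 0.8]
gripper_width: 0.0659
grip_force: 0.0
```

```bash
python3 -c "
from h import *
c=read_camera('scene');cv2.imwrite('pics/t4.png',cv2.resize(c['image'][100:300,130:390,::-1],None,fx=3,fy=3))
go(.4563,.0007,.215,1.638)"
```

```text
t 18.6 shift [ 0.3 -0.2 78.1] wz -0.002 (alt 3.14 ) q [-0.53  0.65  0.7   2.16 -0.78  0.59 -0.76] open 65.9 grip 0.0 F [ 0.6 -0.3  0.1]
  tool y ang -1.505 tilt [ 0.0005 -0.001 ]
```

View pics/t4.png

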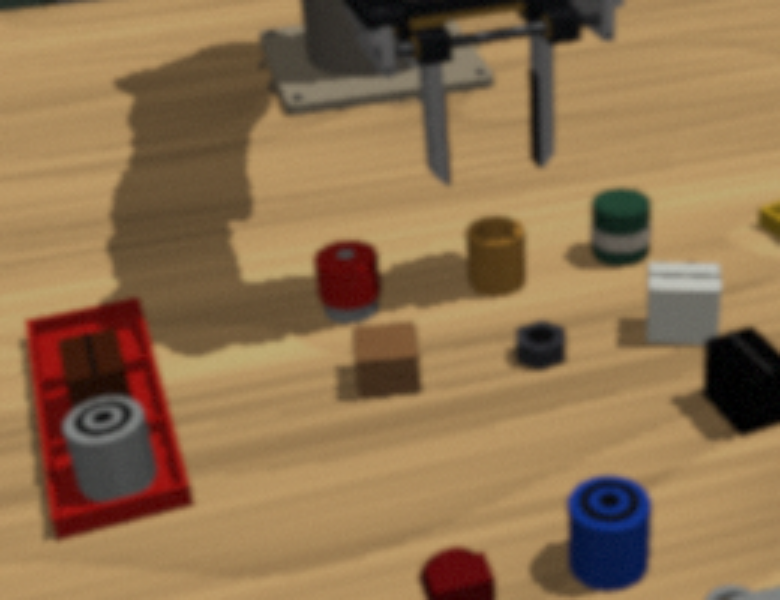

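Roller and hardwood stand upright in the red tray, and the open fingers straddle the bush. I'll grip it.

Call:
apply_moves(increments=[[[66,0,0,25,0,0,0],[66,0,0,25,0,0,0],[66,0,0,20,0,0,0],[66,0,0,7.5,0,0,0],[66,0,0,0,0,0,0],[38,0,0,0,0,0,0],[38,0,0,0,0,0,0],[38,0,0,0,0,0,0],[38,0,0,0,0,0,0]]])

```text
time: 19.73
tcp_pos: [0.4559, 0.0016, 0.216]
orientation: [[0.998, 0.067, 0.001], [0.067, -0.998, 0.0], [0.001, -0.0, -1.0]]
contact_force: [-0.3, 0.5, 5.7]
gripper_width: 0.0432
grip_force: 25.0
```

Call:
apply_moves(increments=[[[38,0,0,-15,0,0,0],[38,0,0,-25,0,0,0],[38,0,0,-25,0,0,0],[38,0,0,-25,0,0,0],[38,0,0,0,0,0,0]]])

```text
time: 20.35
tcp_pos: [0.456, 0.0018, 0.3063]
orientation: [[0.998, 0.068, 0.002], [0.068, -0.998, 0.0], [0.002, 0.0, -1.0]]
contact_force: [0.2, 0.2, -2.2]
gripper_width: 0.0435
grip_force: 25.0
```

```bash
python3 -c "
from h import *
go(.4539,-.2907,.305,1.638)"
```

```text
t 20.35 shift [-21.9 291.7   1.3] wz 0.0 (alt -3.141 ) q [-0.55  0.64  0.74  2.15 -0.75  0.62 -0.78] open 43.5 grip 25.0 F [ 0.2  0.2 -2.2]
  tool y ang -1.503 tilt [0.0024 0.0001]
```

Call:
apply_moves(increments=[[[38,-1,20,0,0,0,0],[38,-3,40,0,0,0,0],[38,-3,40,0,0,0,0],[38,-3,40,0,0,0,0],[38,-3,40,0,0,0,0],[38,-3,40,0,0,0,0],[38,-3,40,0,0,0,0],[38,-2.9,31.7,0,0,0,0],[38,0,0,0,0,0,0],[38,0,0,0,0,0,0]]])

```text
time: 21.6
tcp_pos: [0.453, -0.2899, 0.3042]
orientation: [[0.998, 0.067, -0.002], [0.067, -0.998, 0.003], [-0.002, -0.003, -1.0]]
contact_force: [-0.3, 0.0, -2.5]
gripper_width: 0.0435
grip_force: 25.0
```

```bash
python3 -c "
from h import *
go(.4539,-.2907,.220,1.638)"
```

```text
t 21.6 shift [ 1.   1.1 84.2] wz -0.0 (alt 3.141 ) q [ 0.09  0.71  0.69  1.94 -0.67  0.73 -0.33] open 43.5 grip 25.0 F [-0.3  0.  -2.5]
  tool y ang -1.504 tilt [-0.0018  0.0026]
```

Call:
apply_moves(increments=[[[38,0,0,25,0,0,0],[38,0,0,25,0,0,0],[38,0,0,20,0,0,0],[38,0,0,9,0,0,0],[38,0,0,3,0,0,0],[38,0,0,1,0,0,0],[38,0,0,1,0,0,0],[38,0,0,0,0,0,0]]])

```text
time: 22.6
tcp_pos: [0.4534, -0.291, 0.2219]
orientation: [[0.998, 0.067, 0.001], [0.067, -0.998, -0.0], [0.001, 0.0, -1.0]]
contact_force: [-0.1, -0.0, -1.5]
gripper_width: 0.0437
grip_force: 25.0
```

Call:
apply_moves(increments=[[[38,0,0,0.8,0,0,0],[38,0,0,0.7,0,0,0],[38,0,0,0,0,0,0]]])

```text
time: 22.98
tcp_pos: [0.4533, -0.291, 0.2201]
orientation: [[0.998, 0.067, 0.0], [0.067, -0.998, 0.0], [0.0, -0.0, -1.0]]
contact_force: [1.0, -1.2, -2.3]
gripper_width: 0.0434
grip_force: 25.0
```

Call:
apply_moves(increments=[[[38,0,0,0.8,0,0,0],[38,0,0,0,0,0,0]]])

```text
time: 23.22
tcp_pos: [0.4532, -0.291, 0.22]
orientation: [[0.998, 0.067, 0.001], [0.067, -0.998, 0.0], [0.001, -0.0, -1.0]]
contact_force: [-0.2, 2.3, 6.4]
gripper_width: 0.0433
grip_force: 25.0
```

Call:
apply_moves(increments=[[[70,0,0,0,0,0,0],[70,0,0,0,0,0,0],[70,0,0,0,0,0,0],[70,0,0,-15,0,0,0],[70,0,0,-35,0,0,0],[70,0,0,-35,0,0,0],[70,0,0,0,0,0,-0.067],[70,0,0,0,0,0,0]]])

```text
time: 24.22
tcp_pos: [0.4534, -0.2909, 0.3054]
orientation: [[0.991, 0.133, 0.001], [0.133, -0.991, -0.0], [0.001, 0.0, -1.0]]
contact_force: [-0.6, 0.6, -0.7]
gripper_width: 0.0699
grip_force: 0.0
```

```bash
python3 -c "
from h import *
go(.6607,.1083,.295,-1.437)"
```

```text
t 24.23 shift [ 258.5 -368.1   10.5] wz -0.001 (alt 3.141 ) q [ 0.1   0.71  0.67  1.94 -0.66  0.73 -0.28] open 69.9 grip 0.0 F [-0.6  0.6 -0.7]
  tool y ang -1.438 tilt [ 0.0014 -0.0003]
```

450 mm in 12 rows.

Call:
apply_moves(increments=[[[70,12,-17,0,0,0,0],[70,24,-34,1,0,0,0],[70,24,-34,1,0,0,0],[70,24,-34,1,0,0,0],[70,24,-34,1,0,0,0],[70,24,-34,1,0,0,0],[70,24,-34,1,0,0,0],[70,24,-34,1,0,0,0],[70,24,-34,1,0,0,0],[70,24,-34,1,0,0,0],[70,24,-34,1,0,0,0],[70,6.5,-11,0,0,0,0]]])

```text
time: 25.72
tcp_pos: [0.6607, 0.1114, 0.2934]
orientation: [[0.991, 0.137, -0.001], [0.137, -0.991, 0.001], [-0.001, -0.001, -1.0]]
contact_force: [-1.1, -0.7, 0.5]
gripper_width: 0.07
grip_force: 0.0
```

Call:
apply_moves(increments=[[[70,0,0,0,0,0,0],[70,0,0,0,0,0,0]]])

```text
time: 25.98
tcp_pos: [0.6598, 0.1059, 0.2945]
orientation: [[0.992, 0.13, -0.001], [0.13, -0.992, -0.001], [-0.001, 0.001, -1.0]]
contact_force: [-0.4, 0.3, -0.5]
gripper_width: 0.0699
grip_force: 0.0
```

```bash
python3 -c "
from h import *
c=read_camera('scene');cv2.imwrite('pics/t5.png',cv2.resize(c['image'][100:300,130:390,::-1],None,fx=3,fy=3))
go(.6607,.1083,.215,-1.437)"
```

```text
t 26.02 shift [ 1.1 -2.3 79.6] wz -0.003 (alt 3.138 ) q [-0.59  0.9   0.74  1.57 -0.71  0.95 -1.06] open 69.9 grip 0.0 F [ 0.  -0.3  0.1]
  tool y ang -1.44 tilt [-0.0004 -0.0011]
```

View pics/t5.png

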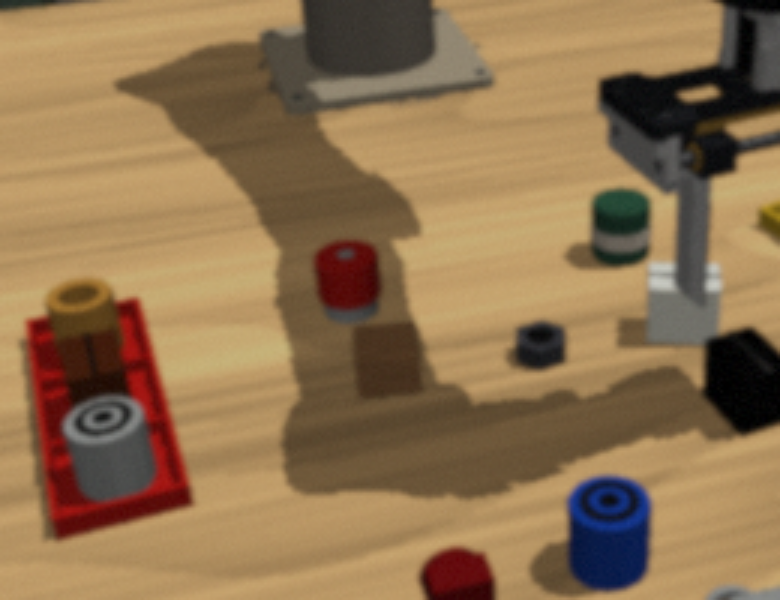

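All three red-kit parts stand upright in their compartments. Next I grip the black block.

Call:
apply_moves(increments=[[[70,1,-2,25,0,0,0],[70,0,0,25,0,0,0],[70,0,0,20,0,0,0],[70,0,0,9,0,0,0],[70,0,0,0,0,0,0],[30,0,0,0,0,0,0],[30,0,0,0,0,0,0],[30,0,0,0,0,0,0],[30,0,0,0,0,0,0],[30,0,0,0,0,0,0]]])

```text
time: 27.28
tcp_pos: [0.6612, 0.1104, 0.2156]
orientation: [[0.991, 0.133, 0.0], [0.133, -0.991, 0.0], [0.0, -0.0, -1.0]]
contact_force: [-0.8, -0.9, 3.1]
gripper_width: 0.0358
grip_force: 25.0
```

Call:
apply_moves(increments=[[[30,0,0,-15,0,0,0],[30,0,0,-25,0,0,0],[30,0,0,-25,0,0,0],[30,0,0,-25,0,0,0],[30,0,0,0,0,0,0]]])

```text
time: 27.9
tcp_pos: [0.6619, 0.1101, 0.3078]
orientation: [[0.991, 0.133, 0.004], [0.133, -0.991, 0.0], [0.004, 0.0, -1.0]]
contact_force: [-0.4, 0.4, -1.6]
gripper_width: 0.0359
grip_force: 25.0
```

```bash
python3 -c "
from h import *
go(.5404,.2890,.305,-2.876+np.pi/2)"
```

```text
t 27.9 shift [ -96.5 -193.5    2.4] wz -0.132 (alt 3.01 ) q [-0.6   0.89  0.75  1.56 -0.7   0.98 -1.07] open 35.9 grip 25.0 F [-0.4  0.4 -1.6]
  tool y ang -1.437 tilt [0.0045 0.0003]
```

Call:
apply_moves(increments=[[[30,-8,-16,0,0,0,0],[30,-17,-34,0,0,0,0],[30,-17,-34,0,0,0,0],[30,-17,-34,0,0,0,0],[30,-17,-34,0,0,0,0],[30,-12,-25,0,0,0,0],[30,-8.5,-16.5,0,0,0,0],[30,0,0,0,0,0,-0.132],[30,0,0,0,0,0,0],[30,0,0,0,0,0,0],[30,0,0,0,0,0,0]]])

```text
time: 29.28
tcp_pos: [0.5398, 0.2889, 0.3051]
orientation: [[0.965, 0.261, -0.0], [0.261, -0.965, -0.0], [-0.0, 0.0, -1.0]]
contact_force: [-0.1, 0.3, -1.4]
gripper_width: 0.0362
grip_force: 25.0
```

```bash
python3 -c "
from h import *
go(.5404,.2890,.2195,-2.876+np.pi/2)"
```

```text
t 29.27 shift [ 0.6 -0.  85.6] wz -0.002 (alt 3.14 ) q [-0.97  0.82  0.75  1.73 -0.7   0.88 -1.21] open 36.2 grip 25.0 F [-0.1  0.3 -1.4]
  tool y ang -1.307 tilt [-0.0002 -0.0003]
```

Call:
apply_moves(increments=[[[30,0,0,25,0,0,0],[30,0,0,25,0,0,0],[30,0,0,20,0,0,0],[30,0,0,10,0,0,0],[30,0,0,3.5,0,0,0],[30,0,0,1,0,0,0],[30,0,0,0.8,0,0,0],[30,0,0,0,0,0,0]]])

```text
time: 30.28
tcp_pos: [0.5398, 0.2894, 0.2204]
orientation: [[0.965, 0.263, 0.001], [0.263, -0.965, 0.0], [0.001, -0.0, -1.0]]
contact_force: [0.4, 0.3, -1.5]
gripper_width: 0.0356
grip_force: 25.0
```

Call:
apply_moves(increments=[[[30,0,0,0.5,0,0,0],[30,0,0,0,0,0,0]]])

```text
time: 30.52
tcp_pos: [0.5397, 0.2893, 0.2195]
orientation: [[0.965, 0.263, 0.0], [0.263, -0.965, 0.0], [0.0, -0.0, -1.0]]
contact_force: [0.5, -0.8, -1.1]
gripper_width: 0.036
grip_force: 25.0
```

Call:
apply_moves(increments=[[[30,0,0,0.6,0,0,0],[30,0,0,0,0,0,0],[70,0,0,0,0,0,0],[70,0,0,0,0,0,0],[70,0,0,0,0,0,0],[70,0,0,-15,0,0,0],[70,0,0,-35,0,0,0],[70,0,0,-33,0,0,0],[70,0,0,0,0,0,0]]])

```text
time: 31.65
tcp_pos: [0.5408, 0.2893, 0.3052]
orientation: [[0.965, 0.263, 0.005], [0.263, -0.965, 0.002], [0.006, -0.001, -1.0]]
contact_force: [-0.1, -0.4, -1.3]
gripper_width: 0.0697
grip_force: 0.0
```

```bash
python3 -c "
from h import *
go(.4551,-.1102,.295,-1.305)"
```

```text
t 31.65 shift [-187.6  362.9    8.8] wz -0.0 (alt 3.141 ) q [-0.97  0.82  0.75  1.73 -0.7   0.87 -1.21] open 69.7 grip 0.0 F [-0.1 -0.4 -1.3]
  tool y ang -1.305 tilt [0.0053 0.0024]
```

Call:
apply_moves(increments=[[[70,-9,17,0,0,0,0],[70,-18,34,1,0,0,0],[70,-18,34,1,0,0,0],[70,-18,34,1,0,0,0],[70,-18,34,1,0,0,0],[70,-18,34,1,0,0,0],[70,-18,34,1,0,0,0],[70,-18,34,1,0,0,0],[70,-18,34,1,0,0,0],[70,-18,34,0,0,0,0],[70,-11,26,0,0,0,0],[70,-5.6,14,0,0,0,0]]])

```text
time: 33.15
tcp_pos: [0.4523, -0.1122, 0.2934]
orientation: [[0.966, 0.26, -0.002], [0.26, -0.966, -0.0], [-0.002, -0.0, -1.0]]
contact_force: [0.3, -0.6, -0.2]
gripper_width: 0.07
grip_force: 0.0
```

Call:
apply_moves(increments=[[[70,0,0,0,0,0,0],[70,0,0,0,0,0,0]]])

```text
time: 33.4
tcp_pos: [0.4539, -0.1092, 0.2935]
orientation: [[0.965, 0.264, -0.001], [0.264, -0.965, 0.001], [-0.001, -0.001, -1.0]]
contact_force: [-0.4, 0.4, 0.3]
gripper_width: 0.0701
grip_force: 0.0
```

```bash
python3 -c "
from h import *
c=read_camera('scene');cv2.imwrite('pics/t6.png',cv2.resize(c['image'][100:300,200:460,::-1],None,fx=3,fy=3))
go(.4551,-.1102,.215,-1.305)"
```

```text
t 33.45 shift [ 0.7  1.5 78.6] wz 0.002 (alt -3.14 ) q [-0.24  0.64  0.63  2.13 -0.7   0.58 -0.41] open 70.2 grip 0.0 F [ 0.3 -0.  -0.5]
  tool y ang -1.303 tilt [-0.0008  0.0009]
```

View pics/t6.png

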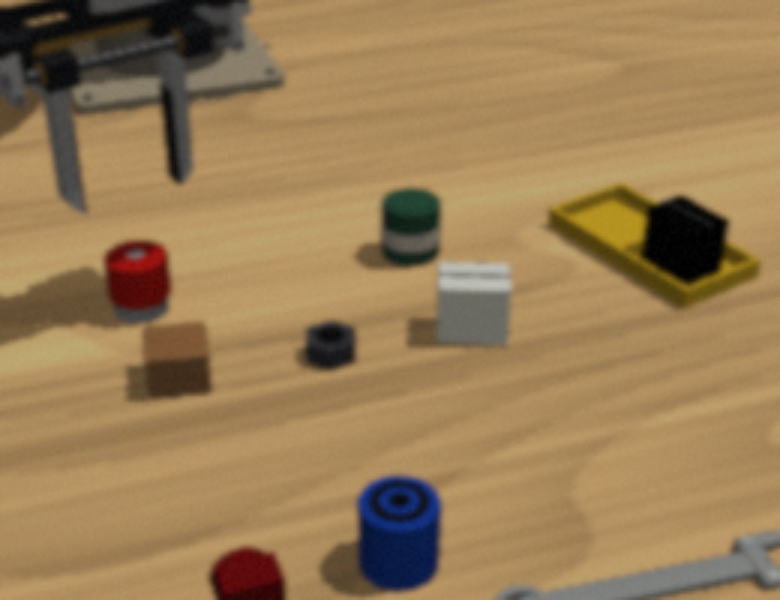

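The black block stands in the far yellow compartment; white block and tin are untouched. The fingers straddle the red knob with the steel foot.

Call:
apply_moves(increments=[[[70,0.5,1,25,0,0,0],[70,0,0,25,0,0,0],[70,0,0,20,0,0,0],[70,0,0,8,0,0,0],[70,0,0,0,0,0,0],[40,0,0,0,0,0,0],[40,0,0,0,0,0,0],[40,0,0,0,0,0,0],[40,0,0,0,0,0,0]]])

```text
time: 34.58
tcp_pos: [0.4549, -0.1109, 0.2163]
orientation: [[0.965, 0.263, 0.001], [0.263, -0.965, 0.001], [0.001, -0.0, -1.0]]
contact_force: [-0.7, 0.4, 6.4]
gripper_width: 0.0456
grip_force: 25.0
```

Call:
apply_moves(increments=[[[40,0,0,-15,0,0,0],[40,0,0,-25,0,0,0],[40,0,0,-25,0,0,0],[40,0,0,-25,0,0,0],[40,0,0,-10,0,0,0],[40,0,0,0,0,0,0]]])

```text
time: 35.33
tcp_pos: [0.4548, -0.111, 0.316]
orientation: [[0.965, 0.263, 0.001], [0.263, -0.965, -0.0], [0.001, 0.0, -1.0]]
contact_force: [0.2, -0.5, -1.8]
gripper_width: 0.0458
grip_force: 25.0
```

```bash
python3 -c "
from h import *
go(.4690,.2696,.315,-1.305)"
```

```text
t 35.33 shift [ 113.8 -363.4    0.9] wz 0.0 (alt -3.141 ) q [-0.28  0.61  0.68  2.11 -0.66  0.64 -0.44] open 45.8 grip 25.0 F [ 0.2 -0.5 -1.8]
  tool y ang -1.305 tilt [ 0.0008 -0.0001]
```

Call:
apply_moves(increments=[[[40,5,-16,0,0,0,0],[40,11,-35,0,0,0,0],[40,11,-35,0,0,0,0],[40,11,-35,0,0,0,0],[40,11,-35,0,0,0,0],[40,11,-35,0,0,0,0],[40,11,-35,0,0,0,0],[40,11,-35,0,0,0,0],[40,11,-35,0,0,0,0],[40,11,-35,0,0,0,0],[40,7,-22,0,0,0,0],[40,2.8,-10,0,0,0,0]]])

```text
time: 36.83
tcp_pos: [0.4687, 0.2703, 0.3145]
orientation: [[0.964, 0.265, -0.002], [0.265, -0.964, -0.001], [-0.002, 0.0, -1.0]]
contact_force: [-0.7, -0.5, -0.7]
gripper_width: 0.0457
grip_force: 25.0
```

Call:
apply_moves(increments=[[[40,0,0,0,0,0,0],[40,0,0,0,0,0,0]]])

```text
time: 37.08
tcp_pos: [0.4693, 0.2677, 0.3157]
orientation: [[0.965, 0.261, -0.0], [0.261, -0.965, -0.001], [-0.001, 0.001, -1.0]]
contact_force: [0.1, 0.4, -1.2]
gripper_width: 0.0456
grip_force: 25.0
```

```bash
python3 -c "
from h import *
go(.4690,.2696,.220,-1.305)"
```

```text
t 37.08 shift [ 0.3 -2.  95.7] wz -0.002 (alt 3.14 ) q [-1.05  0.72  0.77  1.93 -0.71  0.79 -1.18] open 45.6 grip 25.0 F [ 0.1  0.4 -1.2]
  tool y ang -1.307 tilt [-0.0003 -0.0009]
```

Call:
apply_moves(increments=[[[40,0,-1.5,25,0,0,0],[40,0,0,25,0,0,0],[40,0,0,25,0,0,0],[40,0,0,14,0,0,0],[40,0,0,4,0,0,0],[40,0,0,1,0,0,0],[40,0,0,0.8,0,0,0],[40,0,0,0,0,0,0]]])

```text
time: 38.08
tcp_pos: [0.4689, 0.2707, 0.2215]
orientation: [[0.965, 0.263, 0.001], [0.263, -0.965, 0.001], [0.001, -0.0, -1.0]]
contact_force: [0.2, 0.7, -1.2]
gripper_width: 0.0456
grip_force: 25.0
```

Call:
apply_moves(increments=[[[40,0,0,0.6,0,0,0],[40,0,0,0,0,0,0]]])

```text
time: 38.33
tcp_pos: [0.4688, 0.2706, 0.2206]
orientation: [[0.965, 0.263, 0.0], [0.263, -0.965, 0.0], [0.0, -0.0, -1.0]]
contact_force: [-0.3, 0.2, -1.3]
gripper_width: 0.0455
grip_force: 25.0
```

Call:
apply_moves(increments=[[[40,0,0,0.7,0,0,0],[40,0,0,0,0,0,0],[70,0,0,0,0,0,0],[70,0,0,0,0,0,0],[70,0,0,0,0,0,0],[70,0,0,-15,0,0,0],[70,0,0,-40,0,0,0],[70,0,0,-40,0,0,0],[70,0,0,-40,0,0,0],[70,0,0,-30,0,0,0],[70,0,0,0,0,0,0]]])

```text
time: 39.7
tcp_pos: [0.4695, 0.2703, 0.3875]
orientation: [[0.965, 0.263, 0.004], [0.263, -0.965, 0.003], [0.005, -0.001, -1.0]]
contact_force: [0.4, -0.5, -0.5]
gripper_width: 0.0702
grip_force: 0.0
```

```bash
python3 -c "
from h import *
c=read_camera('scene');cv2.imwrite('pics/t7.png',cv2.resize(c['image'][130:310,110:470,::-1],None,fx=2.2,fy=2.2))
s=get_state();print(s['time'],s['tcp_pos'],s['contact_force'])"
```

```text
39.75 [0.46879393 0.27046931 0.38593744] [-0.68766532  0.34660286 -0.10205188]
```

View pics/t7.png

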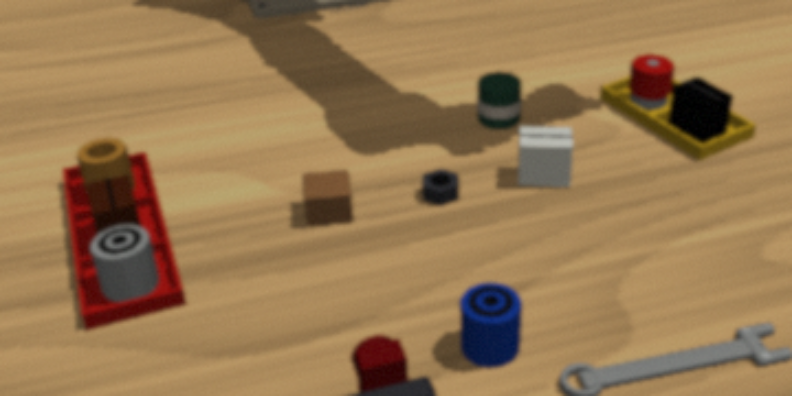

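All five parts stand upright in the right trays (red tray at crop (120,230), yellow at (680,105)). The white block, tin and other items have not moved, and the gripper is clear.

```bash
python3 -c "
from cell import *
print(close_job())"
```

```text
the job is handed in; nothing more can be done
None
```

Both kits are made up and the job is handed in at about 40 s: the steel roller, hardwood block and brass bush are in the red tray, the black block and red knob are in the yellow tray, and the white block and green tin were left where they stood.

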